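# Hold a laser level's prism cell in the beam of the bench tester

## Robot

A 6-joint arm with a two-finger parallel gripper is mounted at the origin on the work surface. World frame = base frame: x ahead of the robot, y to its left, z up, the work surface at z = 0. Lengths are in m, angles in rad, forces in N, time in s.
With the tool pointing down it reaches from about 0.275 to 0.85 m from the base axis. Payload 5.2 kg.
Tool frame: the origin (TCP) lies between the finger pads; the fingertips stand 17 mm ahead of it and the grasp point (between the pads) lies 2 mm behind it; z points along the fingers, y is the line along which they close (so a half turn about z gives the same grasp; the last joint's range is limited). The gripper opens to 85 mm and grips with 20 to 120 N. Pads are 22 mm wide; open, the fingers measure 114 mm over their backs; the gripper's body (76 mm by 85 mm) begins 54 mm behind the grasp point. The pads swing forward as they close: fully open they stand 13 mm farther back than shut.
Start: joints at [0.959, 0.259, 1.535, -0, 1.348, -0.203], TCP at [0.219, 0.505, 0.248] pointing down, gripper open.
Joint ranges: [-3.14, 3.14], [-0.91, 2.08], [0.19, 2.58], [-1.22, 4.36], [0.22, 2.71], [-3.12, 3.12]. Speed limits (rad/s): [2.57, 2.57, 3.14, 3.14, 3.14, 3.14].

## Interface

Orientations are given as a rotation vector (axis times angle).
In Python, from station import arm gives the robot as it stands.
- The arm moves only by the tool jog_arm, never from a script. Its argument "series" is a list that holds one entry, the list of rows, each a list of 7 numbers: the shift along the tool's x, y, z in cm, then the turn, a rotation vector about the tool's x, y, z in rad, then the closure, from -1 (fully open) to 1 (shut), so that 0 is half open. A call has 1 to 5 rows; each row is the pose to reach, as a shift and turn from the pose commanded when the call began, along the tool's axes at that moment; what a row does not reach only later rows make up. A row lasts 1/8 s, in which the tool goes at most 62.5 mm and 10.7 degrees, less where a joint would pass 70% of its speed; a pose out of reach is approached as far as the arm can. A call with a gripper value outside its range is refused whole. The fingers move at their own pace and stop on an object; the grip force is fixed at half the most. Time passes only in rows, so rows that repeat a pose let the fingers close. It gives the time, the measured TCP pose, the force, the opening and the grip force at its end, in the units of the state.
- arm.get_obs(): the state, without advancing time (a new reading comes with each control period).
- arm.snapshot(name): name is "scene" or "top"; returns the picture (384x512x3 uint8, blue, green, red); there is no depth.
- arm.camera_info(name): a dict with "intrinsics" (3x3 intrinsics, pixels), "k1" (the pictures are not rectified: a ray, as slopes to the right and down, at radius r is drawn at 1 + k1 r^2 times it, then the intrinsics apply), "world_from_camera" (4x4, takes a point from camera to world coordinates). Camera axes: x right, y down, z forward; pixel columns grow to the right and rows downward; lengths in m; the calibration is good to about 2 mm. A picture is of the moment at which its call begins. camera_info takes no time and is no camera call.
- arm.finish_job(): hands the job in; it is judged then, once.
Trained networks look in the newest picture that a camera, given by its name, has taken for a name from the list of things; names that differ only in an ending like _2 or _b are one class to them, and where a whole thing is asked for, a point or a joint stands for the part that bears it (a point fixed in the world has none). Each returns a list of dicts, best first, with "p" (0 to 1); they miss things now and then, are a little off and sometimes report something else, mostly with a low value. They report only what shows in the picture. A call takes as long as a camera call. They do not tell look-alikes from the thing itself.
- arm.look_for(camera, name): "xyz" ([x, y, z] in m, in the coordinates of the camera as it stood for that picture, good to about 4 mm: the middle of the surface that is visible of it).
- arm.regions_of(camera, name): "mask" (384x512 bool, what is visible of it).
- arm.pinpoint(camera, name): "xyz" ([x, y, z] in m, in the coordinates of the camera as it stood for that picture, good to about 4 mm: a listed point, or the origin of a listed thing).
The state is a dict: "time_s": time; "joints": joint angles; "dq": joint speeds; "joint_efforts": joint torques, N m; "eef_pos": TCP position; "tcp_rot": TCP orientation; "contact_force": force on the tool from outside, world axes, zero at the start; "ft_torque": the same for the moment, N m; "width": finger opening in m; "grasp_force": force on a finger pad.
Only numpy, scipy, OpenCV 4.12 (cv2) and the standard library are available. Lean on these libraries where they do the work, as an engineer would, in place of code of your own. Each camera call takes 0.05 s, during which the arm holds its last target. There are 200 camera calls.

## Task

Check the clear prism cell in the bench beam tester: flip the tester's black cover flap right over onto its back, so that it lies flat with its white face up, and let go of it. Then pick the clear (not the amber) cell out of the blue tray by its two frosted white faces only, never touching the clear glass, and hold it upright in the air about midway between laser and receiver, with the red beam going squarely through the middle of its clear faces. Finish while holding it still there; leave everything else where it is.

Things in the scene. Friction and masses are not known exactly. Their poses are not given: they have to be found in the camera images.
- tester: bench beam tester, fixed: base plate 140 x 310 x 20 mm, red laser head at -y, grey receiver at +y, each 62 mm wide (x), 80 mm long (y), tops 115 mm above the bench, 134 mm apart. A 4 mm red beam joins them, along y, 85 mm above the bench. Origin on the bench under the middle of the gap; x level across the beam, towards the flap's hinge; z up
- beam_spot (a point): point on the beam midway between the heads, 85 mm above the bench; axes as the tester's (y along the beam, x level across it, z up); nothing solid is there once the flap is open, and the base plate's top lies 65 mm below
- flap_hinge (a point): the flap's hinge axis at its middle, 55 mm from the beam in the tester's +x, 100 mm above the bench; axes as the tester's, the hinge axis is its y. A post 30 mm wide (y) and 12 mm thick (x) stands under it
- flap_grip (a point): point on the flap's middle line, mid thickness, 70 mm from the hinge axis; turns with the flap: x points to the hinge, y along the hinge axis, z out of the black face. The flap is a plate 44 mm wide (y), 8 mm thick, reaching 5 to 85 mm from the hinge axis, 50 g. Its side edges, 44 mm apart, can be gripped from above (45 mm free on either side) and turn between the fingers
- flap (a joint): flap angle in rad: 0 = lies level over the gap, reaching from the hinge to the tester's -x, black face up; 1.57 = straight up; 3.14 = flipped right over, level, reaching to the tester's +x, white face up (its stop). Stiff hinge: it stays where it is left (0.035 N m of friction). Starts between 0 and 0.25
- cell_mid (a point): centre of the clear prism cell, a loose upright block of pale blue clear glass 24 mm (x) x 25 mm (y) x 64 mm (z), about 90 g, standing in the tray; x is normal to its two frosted faces (3 mm thick white cheeks on +x and -x, 24 mm apart, 24 mm wide, full height, seen from above as two white bands), y is normal to its two clear faces, z up
- cell: the whole clear prism cell; origin at the centre of its underside, axes as cell_mid
- cell_clear: the clear glass part of that cell, 18 mm (x) x 25 mm (y) x 64 mm, between the frosted cheeks; not to be touched; origin at the centre of its underside, axes as cell_mid
- amber_mid (a point): centre of a bystander: an amber glass cell of the same shape, sizes and white frosted cheeks, also standing in the tray; leave it
- tray: blue open tray, fixed, 220 (x) x 130 (y) x 14 mm, floor 4 mm thick; origin under its centre; the two cells stand in it at least 80 mm apart
- level: bystander: red laser level housing 75 x 110 x 95 mm, origin under its centre
- jar: bystander: glass screw jar, 60 mm across, 85 mm high, origin under its centre
- tape: bystander: yellow tape roll, 84 mm across, 25 mm high, lying flat, origin under its centre
- driver: bystander: red-handled screwdriver lying on the bench, along its x
- wrench: bystander: steel wrench lying on the bench, along its x
- drill: bystander: green cordless drill lying on its side, body along its x, handle to its +y, 55 mm high
Not all that is in view belongs to the job. What is shaped like the cell but brown is not meant.

How it is judged:
By the outcome, as a careful person would: the job done as asked, in the order asked, and still so for the second after the job is handed in, while the arm keeps its last pose, push and grip.
It also fails if it takes over 58 s, if anything falls off the work surface, if the arm or the gripper's body presses on something with over 40 N, if the wrist force passes 120 N, or if a joint passes its speed limit or range.

## Working session

There is one attempt and no reset: what is moved stays moved. The work goes in short steps, Python scripts to look and compute and a tool call to move; the robot and the scene stay as the last step left them, time stands still between calls to the robot, and variables do not carry over. Pictures are saved under pics/ and viewed, at most 10 in all, crops included, and the job is handed in when it is done.

Besides the shell and the picture viewer there is one more tool, called after ">>>" as name(argument=value, ...), one argument or row to a line, values as JSON. jog_arm: Moves the arm, as the interface text tells. Its arguments: {"type":"object","properties":{"series":{"type":"array"}},"required":["series"]}

```bash
mkdir -p pics; ls; cat > h.py <<'E'
import numpy as np, cv2
from station import arm
from scipy.spatial.transform import Rotation as R
def w(cam,p):
    T=np.array(arm.camera_info(cam)["world_from_camera"]); return (T@np.r_[p,1])[:3]
def px(cam,P):
    i=arm.camera_info(cam);T=np.linalg.inv(np.array(i["world_from_camera"]));c=(T@np.r_[P,1])[:3]
    s=c[:2]/c[2];s=s*(1+i["k1"]*(s@s));return (np.array(i["intrinsics"])@np.r_[s,1])[:2]
def ray(cam,u,z):
    i=arm.camera_info(cam);K=np.array(i["intrinsics"]);T=np.array(i["world_from_camera"])
    d=(np.linalg.inv(K)@np.r_[u,1])[:2];s=d.copy()
    for _ in range(20): s=d/(1+i["k1"]*(s@s))
    v=T[:3,:3]@np.r_[s,1];o=T[:3,3];return o+v*(z-o[2])/v[2]
E
python3 - <<'E'
from h import *
o=arm.get_obs();print({k:np.round(v,3) for k,v in o.items()})
a=arm.snapshot("scene");b=arm.snapshot("top")
cv2.imwrite("pics/scene.png",cv2.resize(a,(800,600)));cv2.imwrite("pics/top.png",cv2.resize(b,(800,600)))
for c in("scene","top"):
    print(c,np.round(arm.camera_info(c)["world_from_camera"],2).tolist())
    for n in ["tester","beam_spot","flap_hinge","flap_grip","cell_mid","amber_mid","tray","jar","level"]:
        print(n,[(np.round(w(c,d["xyz"]),3),np.round(px(c,w(c,d["xyz"]))),round(d["p"],2)) for d in arm.pinpoint(c,n)[:3]])
E
```

```text
pics
{'time_s': np.float64(0.0), 'joints': array([ 0.959,  0.259,  1.536,  0.   ,  1.348, -0.203]), 'dq': array([-0.001,  0.001,  0.   , -0.   , -0.001,  0.   ]), 'joint_efforts': array([ 1.0000e-03, -4.4603e+01, -2.9058e+01, -0.0000e+00,  1.2000e-02,
       -0.0000e+00]), 'eef_pos': array([0.218, 0.504, 0.247]), 'tcp_rot': array([-6.380e-01, -3.075e+00,  3.000e-03]), 'contact_force': array([-0.16 ,  0.467, -0.096]), 'ft_torque': array([-0.002, -0.011, -0.   ]), 'grasp_force': np.float64(0.0), 'width': np.float64(0.086)}
scene [[0.69, 0.6, -0.4, 1.14], [0.72, -0.57, 0.4, -0.63], [0.01, -0.56, -0.83, 1.33], [0.0, 0.0, 0.0, 1.0]]
tester [(array([ 0.496,  0.121, -0.001]), array([278., 169.]), 0.94)]
beam_spot [(array([0.498, 0.121, 0.086]), array([280., 154.]), 0.95), (array([ 0.36 ,  0.474, -0.005]), array([316., 100.]), 0.36)]
flap_hinge [(array([0.551, 0.128, 0.1  ]), array([293., 160.]), 0.66)]
flap_grip [(array([0.481, 0.12 , 0.108]), array([276., 147.]), 0.86), (array([ 0.464, -0.283, -0.   ]), array([183., 233.]), 0.38)]
cell_mid [(array([ 0.411, -0.282,  0.037]), array([172., 21
[... 756 characters left out ...]
, 208.]), 0.17)]
beam_spot [(array([0.496, 0.121, 0.086]), array([215., 205.]), 0.8), (array([ 0.4  , -0.523, -0.   ]), array([388., 241.]), 0.7), (array([ 0.616, -0.486,  0.003]), array([376., 184.]), 0.67)]
flap_hinge [(array([0.55 , 0.132, 0.097]), array([212., 190.]), 0.97)]
flap_grip [(array([0.482, 0.119, 0.112]), array([215., 208.]), 0.63)]
cell_mid [(array([ 0.427, -0.152,  0.035]), array([290., 229.]), 0.57), (array([ 0.407, -0.274,  0.036]), array([323., 236.]), 0.55)]
amber_mid [(array([ 0.508, -0.263,  0.04 ]), array([320., 208.]), 0.63)]
tray [(array([ 0.464, -0.287, -0.002]), array([324., 222.]), 0.89)]
jar [(array([ 0.731, -0.278, -0.005]), array([321., 155.]), 0.59)]
level []
```

View pics/scene.png

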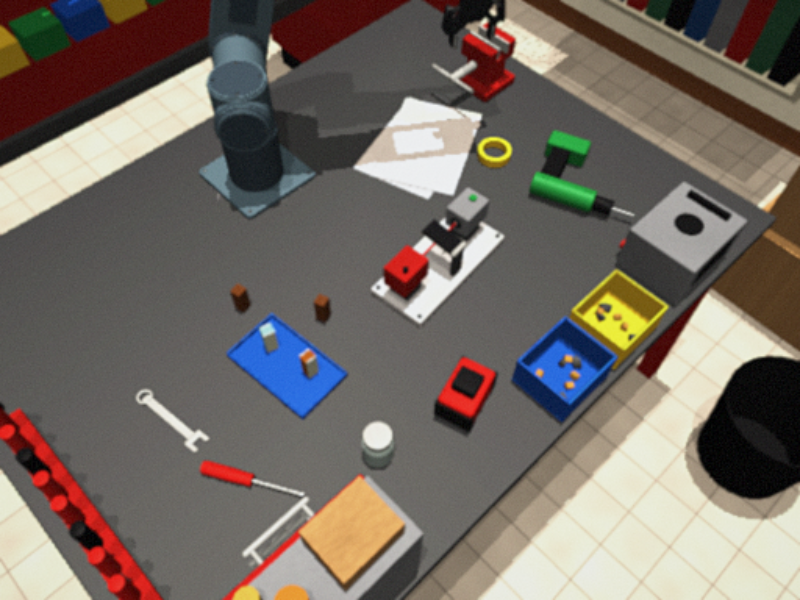

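View pics/top.png

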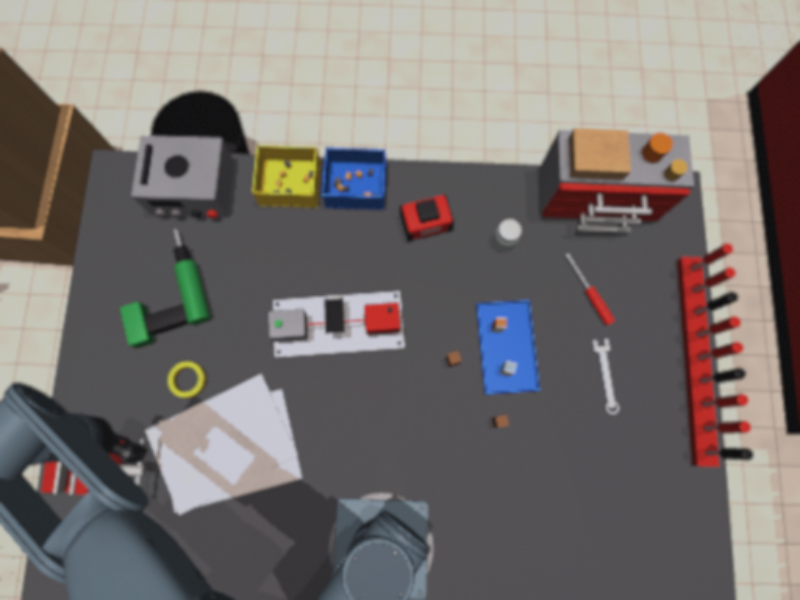

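```bash
python3 - <<'E'
from h import *
b=arm.snapshot("top");a=arm.snapshot("scene")
c1=cv2.resize(a[165:255,125:245],(400,300),interpolation=cv2.INTER_CUBIC)
c2=cv2.resize(b[185:260,270:370],(400,300),interpolation=cv2.INTER_CUBIC)
c3=cv2.resize(a[90:210,200:360],(400,300),interpolation=cv2.INTER_CUBIC)
c4=cv2.resize(b[150:255,150:290],(400,300),interpolation=cv2.INTER_CUBIC)
cv2.imwrite("pics/crop.png",np.vstack([np.hstack([c1,c2]),np.hstack([c3,c4])]))
E
```

```text
(no output)
```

View pics/crop.png

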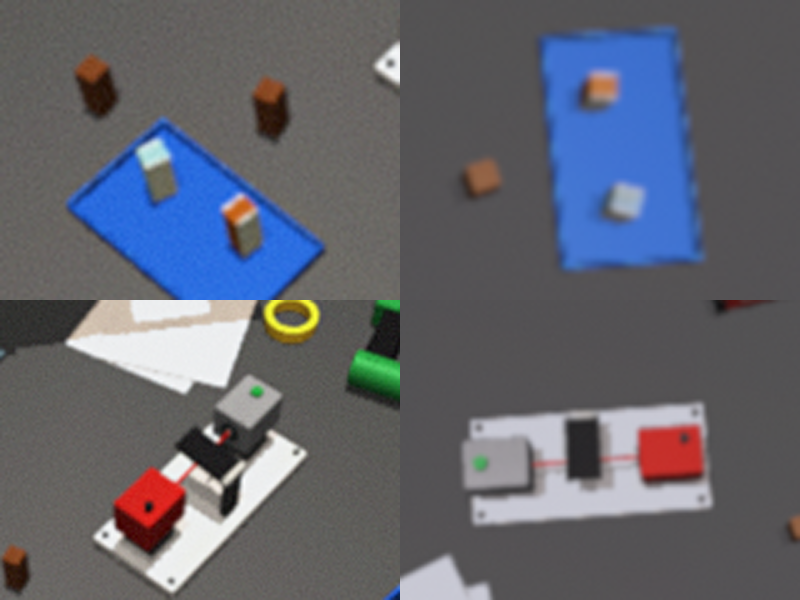

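Candidates at full-resolution pixels (scene / top):
- Clear cell: (172,216) / (326,235).
- Amber cell: (196,233) / (320,208).
- Brown blocks: (152,190) and (205,198) in scene.

I choose the pale blue one at (172,216), and the crop confirms it. The tester has its laser at world -y and the hinge at world +x. Next I refine the yaws and positions.

```bash
python3 - <<'E'
from h import *
acc={}
for k in range(4):
  for c in("scene","top"):
    a=arm.snapshot(c)
    for n in ["beam_spot","flap_hinge","flap_grip","cell_mid"]:
        for d in arm.pinpoint(c,n):
            p=w(c,d["xyz"])
            if n=="cell_mid" and np.linalg.norm(p[:2]-[.409,-.278])>.03: continue
            if n!="cell_mid" and np.linalg.norm(p[:2]-[.5,.12])>.08: continue
            acc.setdefault((n,c),[]).append(p);break
for k,v in acc.items(): print(k,np.round(np.mean(v,0),4),np.round(np.std(v,0),4),len(v))
for c in("scene","top"):
  a=np.mean([arm.snapshot(c).astype(float) for _ in range(3)],0).astype(np.uint8)
  cv2.imwrite(f"pics/{c}_avg.png",a)
  g=a.astype(int);wh=((g.min(2)>120)).astype(np.uint8)
  n,l,s,ce=cv2.connectedComponentsWithStats(wh)
  u=px(c,[.497,.121,.02]);i=min((j for j in range(1,n) if s[j,4]>300),key=lambda j:np.hypot(*(ce[j]-u)))
  ys,xs=np.where(l==i);P=np.array([ray(c,(x,y),.02)[:2] for x,y in zip(xs,ys)],np.float32)
  print(c,s[i],cv2.minAreaRect(P))
t=[cv2.imread("pics/scene_avg.png")[195:235,152:192],cv2.imread("pics/top_avg.png")[217:252,308:348],cv2.imread("pics/top_avg.png")[190:225,300:340]]
cv2.imwrite("pics/zoom.png",np.hstack([cv2.resize(x,(266,266),interpolation=cv2.INTER_NEAREST) for x in t]))
E
```

```text
('flap_hinge', 'scene') [0.551  0.1293 0.1018] [0.0012 0.0011 0.0011] 4
('flap_grip', 'scene') [0.4813 0.1219 0.1102] [0.0012 0.0012 0.0011] 4
('beam_spot', 'top') [0.4953 0.1219 0.0873] [0.001  0.0013 0.0019] 4
('flap_hinge', 'top') [0.5484 0.13   0.101 ] [0.0012 0.0007 0.0008] 4
('flap_grip', 'top') [0.4801 0.1174 0.1084] [0.0017 0.0005 0.0021] 4
('cell_mid', 'top') [ 0.41   -0.2765  0.0363] [0.0015 0.0007 0.0015] 4
('beam_spot', 'scene') [0.4952 0.1203 0.0854] [0.0015 0.0014 0.0011] 3
('cell_mid', 'scene') [ 0.412  -0.2813  0.0376] [0.0008 0.0008 0.0007] 3
scene [ 237  142   86   65 1612] ((0.5057775378227234, 0.12216345965862274), (0.144605353474617, 0.3151508569717407), 6.321281909942627)
top [ 172  186   88   43 2298] ((0.5026673078536987, 0.1273409128189087), (0.1443185806274414, 0.32177963852882385), 6.310321807861328)
```

View pics/zoom.png

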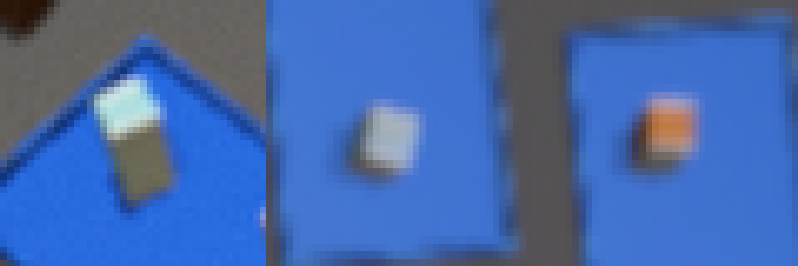

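```bash
python3 - <<'E'
from h import *
f=266/40
C=[ray("scene",(152+x/f-.5,195+y/f-.5),.068) for x,y in [(95,95),(140,75),(162,116),(112,138)]]
C=np.array(C);print(np.round(C,4),C.mean(0))
e1=(C[1]-C[0]+C[2]-C[3])/2;e2=(C[2]-C[1]+C[3]-C[0])/2
for e in(e1,e2):print(np.hypot(*e[:2]),np.degrees(np.arctan2(e[1],e[0])))
for c,u0,v0 in(("scene",152,195),("top",308,217)):
  b=cv2.imread(f"pics/{c}_avg.png").astype(int)
  m=((b[...,2]>130)).astype(np.uint8) if c=="scene" else (b[...,2]>135).astype(np.uint8)
  z=np.zeros_like(m);z[v0:v0+35,u0:u0+40]=m[v0:v0+35,u0:u0+40]
  n,l,s,ce=cv2.connectedComponentsWithStats(z);i=1+s[1:,4].argmax() if c=="top" else l[int(195+105/f),int(152+127/f)]
  ys,xs=np.where(l==i);P=np.array([ray(c,(x,y),.068)[:2] for x,y in zip(xs,ys)],np.float32)
  print(c,len(P),cv2.minAreaRect(P),P.mean(0))
# subpixel grid: R channel of rectified top face plane z=.068, both cameras
out=[]
for c in("scene","top"):
  b=cv2.imread(f"pics/{c}_avg.png");g=np.arange(-.03,.03,.0003)
  M=np.array([[px(c,[.410+X,-.279+Y,.068]) for Y in g[::-1]] for X in g[::-1]],np.float32)
  out.append(cv2.resize(cv2.remap(b,M[...,0],M[...,1],cv2.INTER_CUBIC),(390,390)))
cv2.imwrite("pics/rect.png",np.hstack(out))
E
```

```text
[[ 0.3942 -0.2867  0.068 ]
 [ 0.4    -0.2643  0.068 ]
 [ 0.4252 -0.2711  0.068 ]
 [ 0.4185 -0.2956  0.068 ]] [ 0.40945659 -0.27941409  0.068     ]
0.024218313226009144 75.05789346135994
0.02595853172406067 -17.527788333002007
scene 59 ((0.410508394241333, -0.2803157866001129), (0.02461329661309719, 0.028417767956852913), 70.1406021118164) [ 0.41087753 -0.28097597]
top 44 ((0.4068536162376404, -0.27955785393714905), (0.0223115012049675, 0.024249592795968056), 75.52193450927734) [ 0.40720698 -0.2798702 ]Traceback (most recent call last):
  File "<stdin>", line 18, in <module>
  File "h.py", line 7, in px
    i=arm.camera_info(cam);T=np.linalg.inv(np.array(i["world_from_camera"]));c=(T@np.r_[P,1])[:3]
ValueError: time passes only in moves, steps and waits
```

```bash
cat >> h.py <<'E'
def down(yaw,lean=0):  # tool z down, tool y along world direction yaw
    y=np.array([np.cos(yaw),np.sin(yaw),0]);z=np.array([0,0,-1.]);return R.from_matrix(np.c_[np.cross(y,z),y,z])
def go(*tgts):
    o=arm.get_obs();p=np.array(o["eef_pos"]);r=R.from_rotvec(o["tcp_rot"])
    print("t",round(float(o["time_s"]),2),"pos",np.round(p,4),"yaw y",np.degrees(np.arctan2(*r.as_matrix()[[1,0],1])).round(1),"F",np.round(o["contact_force"],1),"T",np.round(o["ft_torque"],2),"w",round(float(o["width"]),4),"g",round(float(o["grasp_force"]),1),"q",np.round(o["joints"],2))
    for P,yaw in tgts:
        best=min((r.inv()*down(yaw+k*np.pi) for k in(0,1)),key=lambda q:q.magnitude())
        print("cm",np.round(r.inv().apply(np.array(P)-p)*100,2),"rv",np.round(best.as_rotvec(),3))
YT=0.113;H=np.array([.5499,.1285,.101]);EX=np.array([np.cos(YT),np.sin(YT),0])
def flap(a,rad=.07): # TCP for flap angle a
    return H+rad*(-np.cos(a)*EX+[0,0,np.sin(a)])-[0,0,.002]
E
python3 - <<'E'
from h import *
g=flap(.13);print(g)
go((g+[0,0,.07],YT+np.pi/2),(g,YT+np.pi/2))
E
```

```text
[0.48093334 0.12067343 0.10807439]
t 3.4 pos [0.2186 0.5047 0.2483] yaw y 66.6 F [-0.8  0.6 -0. ] T [-0.03 -0.04 -0.02] w 0.0853 g 0.0 q [ 0.96  0.26  1.54  0.    1.35 -0.2 ]
cm [-39.34 -24.81   7.02] rv [-0.    -0.    -0.522]
cm [-39.34 -24.81  14.02] rv [-0.    -0.    -0.522]
```

>>> jog_arm(
  series=[
    [[-5, -3.1, 0, 0, 0, -0.1, -0.5], [-10, -6.2, 0, 0, 0, -0.2, -0.5], [-15, -9.3, 1, 0, 0, -0.3, -0.5], [-20, -12.4, 2, 0, 0, -0.4, -0.5], [-25, -15.5, 3, 0, 0, -0.522, -0.5]],
  ],
)

```text
time_s: 4.03
eef_pos: [0.3874, 0.2616, 0.2184]
tcp_rot: [-0.184, 3.135, 0.001]
contact_force: [1.3, 1.0, -0.2]
width: 0.0643
grasp_force: 0.0
```

```bash
python3 - <<'E'
from h import *
g=flap(.13);go((g+[0,0,.05],YT+np.pi/2),(g,YT+np.pi/2))
E
```

```text
t 4.03 pos [0.3874 0.2616 0.2184] yaw y 96.7 F [ 1.3  1.  -0.2] T [-0.05 -0.05 -0.01] w 0.0643 g 0.0 q [ 0.35  0.13  1.77  0.    1.24 -1.33]
cm [ -7.64 -15.09   6.03] rv [0.    0.001 0.004]
cm [ -7.63 -15.09  11.03] rv [0.    0.001 0.004]
```

>>> jog_arm(
  series=[
    [[-2.6, -5, 2, 0, 0, 0, -0.5], [-5.2, -10, 4, 0, 0, 0, -0.5], [-7.6, -15.1, 6, 0, 0, 0, -0.5], [-7.6, -15.1, 6, 0, 0, 0, -0.5]],
  ],
)

```text
time_s: 4.53
eef_pos: [0.4802, 0.1183, 0.1569]
tcp_rot: [0.169, -3.135, 0.001]
contact_force: [-0.9, 0.3, 0.6]
width: 0.064
grasp_force: 0.0
```

```bash
python3 - <<'E'
from h import *
g=flap(.13);go((g,YT+np.pi/2))
a=arm.snapshot("scene");b=arm.snapshot("top")
c3=cv2.resize(a[90:210,200:360],(400,300),interpolation=cv2.INTER_CUBIC)
c4=cv2.resize(b[150:255,150:290],(400,300),interpolation=cv2.INTER_CUBIC)
cv2.imwrite("pics/pre.png",np.hstack([c3,c4]))
E
```

```text
t 4.53 pos [0.4802 0.1183 0.1569] yaw y 96.2 F [-0.9  0.3  0.6] T [-0.05  0.    0.02] w 0.064 g 0.0 q [ 0.02  0.25  1.79 -0.    1.1  -1.66]
cm [-0.11  0.23  4.88] rv [-0.001 -0.002 -0.005]
```

View pics/pre.png

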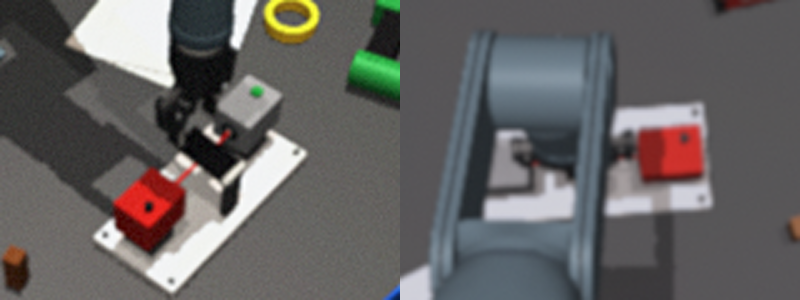

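>>> jog_arm(
  series=[
    [[-0.1, 0.2, 2.5, 0, 0, 0, -0.5], [-0.1, 0.2, 4.9, 0, 0, 0, -0.5], [-0.1, 0.2, 4.9, 0, 0, 0, -0.3], [-0.1, 0.2, 4.9, 0, 0, 0, 0.1], [-0.1, 0.2, 4.9, 0, 0, 0, 1]],
  ],
)

```text
time_s: 5.25
eef_pos: [0.4787, 0.1214, 0.1104]
tcp_rot: [0.182, -3.134, 0.009]
contact_force: [-3.5, -15.0, 0.2]
width: 0.0428
grasp_force: 60.5
```

>>> jog_arm(
  series=[
    [[0, 0, 0, 0, 0, 0, 1], [0, 0, 0, 0, 0, 0, 1]],
  ],
)

```text
time_s: 5.5
eef_pos: [0.4787, 0.1214, 0.1105]
tcp_rot: [0.182, -3.134, 0.009]
contact_force: [-4.4, -14.7, 0.3]
width: 0.0426
grasp_force: 60.5
```

```bash
python3 - <<'E'
from h import *
T=YT+np.pi/2
go(*[(flap(x),T) for x in(.3,.5,.7,.9,1.1)])
E
```

```text
t 5.5 pos [0.4787 0.1214 0.1105] yaw y 96.6 F [ -4.4 -14.7   0.3] T [-2.17  0.64  0.2 ] w 0.0426 g 60.5 q [ 0.03  0.3   1.85 -0.01  0.99 -1.66]
cm [-0.46 -0.1  -0.92] rv [-0.005 -0.002  0.003]
cm [-1.   -0.11 -2.21] rv [-0.005 -0.002  0.003]
cm [-1.79 -0.12 -3.37] rv [-0.005 -0.002  0.003]
cm [-2.79 -0.13 -4.34] rv [-0.005 -0.002  0.003]
cm [-3.97 -0.14 -5.1 ] rv [-0.005 -0.002  0.003]
```

>>> jog_arm(
  series=[
    [[-0.3, -0.2, -0.9, 0, 0, 0, 1], [-1.0, -0.2, -2.2, 0, 0, 0, 1], [-1.8, -0.2, -3.4, 0, 0, 0, 1], [-2.8, -0.2, -4.3, 0, 0, 0, 1], [-4.0, -0.2, -5.1, 0, 0, 0, 1]],
  ],
)

```text
time_s: 6.12
eef_pos: [0.5176, 0.1254, 0.16]
tcp_rot: [0.179, -3.131, 0.004]
contact_force: [0.4, -7.0, -14.7]
width: 0.0424
grasp_force: 62.8
```

```bash
python3 - <<'E'
from h import *
T=YT+np.pi/2
go(*[(flap(x),T) for x in(1.1,1.3,1.5,1.7,1.9,2.1)])
E
```

```text
t 6.12 pos [0.5176 0.1254 0.16  ] yaw y 96.6 F [  0.4  -7.  -14.7] T [-1.13  0.43  0.03] w 0.0424 g 62.8 q [ 0.03  0.31  1.7  -0.    1.14 -1.65]
cm [-0.07 -0.06 -0.14] rv [-0.002 -0.005  0.001]
cm [-1.37 -0.06 -0.65] rv [-0.002 -0.005  0.001]
cm [-2.74 -0.06 -0.9 ] rv [-0.002 -0.005  0.001]
cm [-4.14 -0.06 -0.87] rv [-0.002 -0.005  0.001]
cm [-5.5  -0.06 -0.56] rv [-0.002 -0.005  0.001]
cm [-6.78 -0.06  0.02] rv [-0.002 -0.005  0.001]
```

>>> jog_arm(
  series=[
    [[-1.3, -0.1, -0.4, 0, 0, 0, 1], [-2.7, -0.1, -0.6, 0, 0, 0, 1], [-4.1, -0.1, -0.6, 0, 0, 0, 1], [-5.5, -0.1, -0.3, 0, 0, 0, 1], [-6.8, -0.1, 0.2, 0, 0, 0, 1]],
  ],
)

```text
time_s: 6.75
eef_pos: [0.589, 0.1338, 0.1599]
tcp_rot: [-0.179, 3.133, 0.0]
contact_force: [-0.9, -0.5, 0.1]
width: 0.0081
grasp_force: 0.0
```

```bash
python3 - <<'E'
from h import *
T=YT+np.pi/2
go(*[(flap(x),T) for x in(2.1,2.3,2.5,2.7,2.9,3.1,3.14)])
E
```

```text
t 6.75 pos [0.589  0.1338 0.1599] yaw y 96.5 F [-0.9 -0.5  0.1] T [-0.01 -0.01 -0.03] w 0.0081 g 0.0 q [ 0.04  0.42  1.53  0.    1.19 -1.65]
cm [ 0.41 -0.09  0.05] rv [0.    0.004 0.001]
cm [-0.72 -0.09  0.87] rv [0.    0.004 0.001]
cm [-1.66 -0.09  1.91] rv [0.    0.004 0.001]
cm [-2.37 -0.09  3.11] rv [0.    0.004 0.001]
cm [-2.83 -0.09  4.43] rv [0.    0.004 0.001]
cm [-3.03 -0.09  5.81] rv [0.    0.004 0.001]
cm [-3.03 -0.09  6.09] rv [0.    0.004 0.001]
```

```bash
python3 - <<'E'
from h import *
a=arm.snapshot("scene");
print([(np.round(w("scene",d["xyz"]),3),round(d["p"],2)) for d in arm.pinpoint("scene","flap_grip")])
cv2.imwrite("pics/slip.png",cv2.resize(a[90:210,200:360],(800,600),interpolation=cv2.INTER_CUBIC))
E
```

```text
[(array([0.548, 0.13 , 0.17 ]), 0.49)]
```

View pics/slip.png

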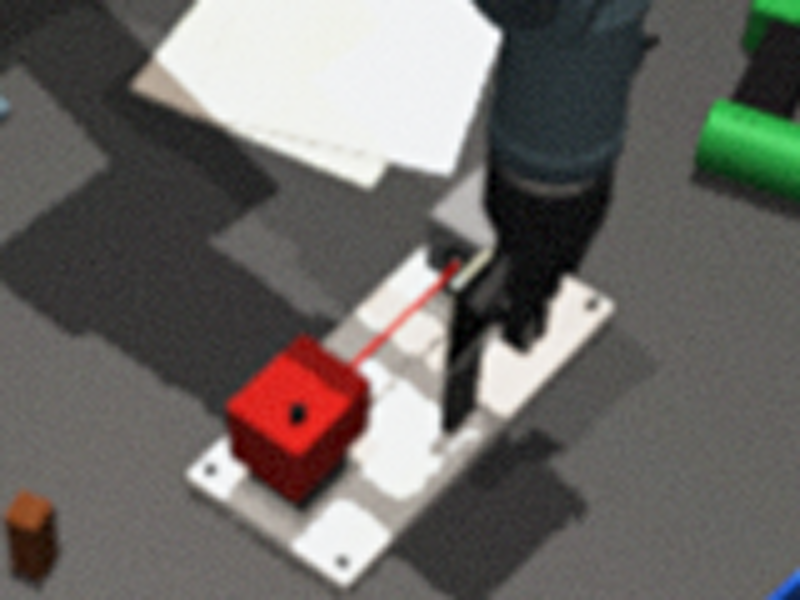

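The picture shows the flap standing straight up: its top edge is near (475,270) in the crop, and the pinpoint puts the grip point at z=0.170. The fingers slipped off to its +x side. I'll go over to the white side and push it down with shut fingers.

>>> jog_arm(
  series=[
    [[0, 0, -6.0, 0, 0, 0, 1], [0, 0, -6.5, 0, 0, 0, 1], [5, 0, -6.5, 0, 0, 0, 1], [10, 0, -6.5, 0, 0, 0, 1], [10, 0, -1.8, 0, 0, 0, 1]],
  ],
)

```text
time_s: 7.48
eef_pos: [0.4875, 0.122, 0.1796]
tcp_rot: [-0.178, 3.129, -0.0]
contact_force: [1.7, 0.0, 0.2]
width: -0.0002
grasp_force: 0.0
```

```bash
cat >> h.py <<'E'
def push(a,r=.06):
    # tip's +x lower corner on the white face at radius r for flap angle a
    u=-np.cos(a)*EX+[0,0,np.sin(a)]; n=-np.sin(a)*EX-np.array([0,0,np.cos(a)])  # n: out of white face
    c=H+r*u+.004*n
    return c-.011*EX+[0,0,.017]
E
python3 - <<'E'
from h import *
T=YT+np.pi/2
for x in (1.57,1.8,2.1,2.4,2.7,2.9,3.05,3.14): print(x,np.round(push(x),4))
go(*[(push(x),T) for x in(1.57,1.8,2.1,2.4,2.7,2.9,3.05,3.14)])
E
```

```text
1.57 [0.5349 0.1268 0.178 ]
1.8 [0.5486 0.1284 0.1773]
2.1 [0.5656 0.1303 0.1718]
2.4 [0.5802 0.1319 0.1615]
2.7 [0.5912 0.1332 0.1473]
2.9 [0.5959 0.1337 0.1362]
3.05 [0.598  0.134  0.1275]
3.14 [0.5986 0.134  0.1221]
t 7.47 pos [0.4875 0.122  0.1796] yaw y 96.5 F [1.7 0.  0.2] T [-0.04  0.02  0.02] w -0.0002 g 0.0 q [ 0.02  0.23  1.75  0.    1.15 -1.66]
cm [-4.77 -0.06  0.19] rv [-0.001  0.008  0.001]
cm [-6.14 -0.06  0.27] rv [-0.001  0.008  0.001]
cm [-7.85 -0.06  0.84] rv [-0.001  0.008  0.001]
cm [-9.31 -0.06  1.88] rv [-0.001  0.008  0.001]
cm [-10.4   -0.06   3.31] rv [-0.001  0.008  0.001]
cm [-10.87  -0.06   4.42] rv [-0.001  0.008  0.001]
cm [-11.07  -0.06   5.3 ] rv [-0.001  0.008  0.001]
cm [-11.13  -0.06   5.83] rv [-0.001  0.008  0.001]
```

>>> jog_arm(
  series=[
    [[-4.0, 0, 0.2, 0, 0, 0, 1], [-6.1, 0, 0.3, 0, 0, 0, 1], [-7.8, 0, 0.8, 0, 0, 0, 1], [-9.3, 0, 1.9, 0, 0, 0, 1], [-10.4, 0, 3.3, 0, 0, 0, 1]],
  ],
)

```text
time_s: 8.1
eef_pos: [0.5921, 0.1335, 0.1426]
tcp_rot: [-0.178, 3.136, 0.0]
contact_force: [-0.6, 0.2, 0.1]
width: -0.0
grasp_force: 0.2
```

```bash
python3 - <<'E'
from h import *
T=YT+np.pi/2
go(*[(push(x),T) for x in(2.7,2.9,3.05,3.14)])
E
```

```text
t 8.1 pos [0.5921 0.1335 0.1426] yaw y 96.5 F [-0.6  0.2  0.1] T [-0.03  0.04 -0.03] w -0.0 g 0.2 q [ 0.04  0.44  1.54  0.    1.16 -1.65]
cm [ 0.1  -0.02 -0.47] rv [-0.  0.  0.]
cm [-0.38 -0.02  0.64] rv [-0.  0.  0.]
cm [-0.59 -0.02  1.51] rv [-0.  0.  0.]
cm [-0.65 -0.02  2.05] rv [-0.  0.  0.]
```

>>> jog_arm(
  series=[
    [[-0.5, 0, 0.6, 0, 0, 0, 1], [-0.7, 0, 1.2, 0, 0, 0, 1], [-0.7, 0, 1.7, 0, 0, 0, 1], [-0.7, 0, 1.9, 0, 0, 0, 1], [-0.7, 0, 1.9, 0, 0, 0, 1]],
  ],
)

```text
time_s: 8.72
eef_pos: [0.5981, 0.1342, 0.1244]
tcp_rot: [-0.178, 3.137, -0.0]
contact_force: [-0.2, -0.2, -0.6]
width: -0.0001
grasp_force: 0.0
```

>>> jog_arm(
  series=[
    [[0, 0, 0.2, 0, 0, 0, 1], [0, 0, 0.2, 0, 0, 0, 1]],
  ],
)

```text
time_s: 8.98
eef_pos: [0.5983, 0.1342, 0.1224]
tcp_rot: [-0.178, 3.136, 0.0]
contact_force: [0.5, -0.4, -0.0]
width: -0.0
grasp_force: 0.0
```

>>> jog_arm(
  series=[
    [[-0.5, 0, 0.1, 0, 0, 0, 1], [-1, 0, 0.2, 0, 0, 0, 1]],
  ],
)

```text
time_s: 9.22
eef_pos: [0.6078, 0.1353, 0.1208]
tcp_rot: [0.178, -3.135, 0.0]
contact_force: [-8.4, -1.7, 11.7]
width: 0.0001
grasp_force: 6.1
```

>>> jog_arm(
  series=[
    [[0, 0, 0.1, 0, 0, 0, 1], [0, 0, 0.2, 0, 0, 0, 1]],
  ],
)

```text
time_s: 9.48
eef_pos: [0.6082, 0.1353, 0.1206]
tcp_rot: [-0.178, 3.136, -0.0]
contact_force: [-8.3, -1.0, 19.4]
width: -0.0002
grasp_force: 9.7
```

```bash
python3 - <<'E'
from h import *
go()
a=arm.snapshot("scene")
print([(np.round(w("scene",d["xyz"]),3),round(d["p"],2)) for d in arm.pinpoint("scene","flap_grip")])
cv2.imwrite("pics/fl.png",cv2.resize(a[90:210,200:360],(800,600),interpolation=cv2.INTER_CUBIC))
E
```

```text
t 9.47 pos [0.6082 0.1353 0.1206] yaw y 96.5 F [-8.3 -1.  19.4] T [-0.2   1.5   0.06] w -0.0002 g 9.7 q [ 0.04  0.49  1.52 -0.    1.13 -1.64]
[(array([0.62 , 0.139, 0.099]), 0.58)]
```

View pics/fl.png

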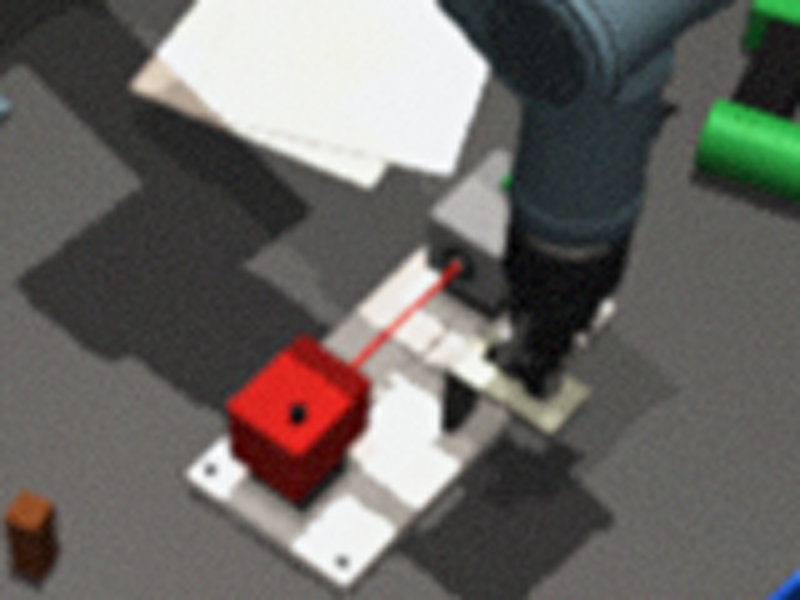

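The flap lies flat against its stop: the white plate is at about (540,400) in the crop, and the hand feels 19 N of firm contact. I'll back off and go to the cell.

>>> jog_arm(
  series=[
    [[0, 0, -4, 0, 0, 0, 1], [0, 0, -9, 0, 0, 0.15, 1], [3, -4, -11, 0, 0, 0.33, 0], [6, -9, -11, 0, 0, 0.51, -0.5], [9, -14, -11, 0, 0, 0.69, -0.5]],
  ],
)

```text
time_s: 10.2
eef_pos: [0.5344, -0.0152, 0.2289]
tcp_rot: [0.9, 3.008, -0.0]
contact_force: [1.2, -1.2, 0.9]
width: 0.0541
grasp_force: 0.0
```

```bash
cat >> h.py <<'E'
C=np.array([.4105,-.2795,0]);YC=np.radians(-16.5)
E
python3 - <<'E'
from h import *
go((C+[0,0,.18],YC))
E
```

```text
t 10.2 pos [ 0.5344 -0.0152  0.2289] yaw y 56.7 F [ 1.2 -1.2  0.9] T [-0.01  0.   -0.03] w 0.0541 g 0.0 q [-0.24  0.24  1.6  -0.    1.29 -1.23]
cm [ -4.16 -28.89   4.88] rv [1.000e-03 1.000e-03 1.277e+00]
```

>>> jog_arm(
  series=[
    [[-0.8, -5.8, 0, 0, 0, 0.17, -0.3], [-1.6, -11.6, 0.5, 0, 0, 0.34, -0.3], [-2.5, -17.4, 1, 0, 0, 0.51, -0.3], [-3.3, -23, 2, 0, 0, 0.68, -0.3], [-4.2, -28.9, 3, 0, 0, 0.85, -0.3]],
  ],
)

```text
time_s: 10.82
eef_pos: [0.4117, -0.281, 0.1984]
tcp_rot: [2.061, 2.369, 0.0]
contact_force: [0.6, -0.5, 0.5]
width: 0.0555
grasp_force: 0.0
```

>>> jog_arm(
  series=[
    [[0, 0, 0, 0, 0, 0.17, -0.3], [0, 0, 0.5, 0, 0, 0.34, -0.3], [0, 0, 1, 0, 0, 0.43, -0.3], [0, 0, 1, 0, 0, 0.43, -0.3]],
  ],
)

```text
time_s: 11.32
eef_pos: [0.4122, -0.2792, 0.188]
tcp_rot: [-2.514, -1.883, 0.0]
contact_force: [-0.9, -0.2, -0.1]
width: 0.0556
grasp_force: 0.0
```

```bash
python3 - <<'E'
from h import *
for c in("scene","top"):
    a=arm.snapshot(c);print(c,[(np.round(w(c,d["xyz"]),4),round(d["p"],2)) for d in arm.pinpoint(c,"cell_mid")])
    if c=="scene": cv2.imwrite("pics/pc.png",cv2.resize(a[150:255,112:252],(800,600),interpolation=cv2.INTER_CUBIC))
go((C+[0,0,.10],YC),(C+[0,0,.048],YC))
E
```

```text
scene [(array([ 0.41  , -0.2815,  0.0394]), 0.67), (array([ 0.4272, -0.1562,  0.033 ]), 0.48), (array([ 0.2871, -0.2668,  0.0331]), 0.44)]
top [(array([ 0.4262, -0.151 ,  0.0374]), 0.59), (array([0.5468, 0.1284, 0.1034]), 0.56), (array([ 0.4087, -0.2752,  0.0362]), 0.48)]
t 11.53 pos [ 0.4125 -0.2792  0.1886] yaw y -16.3 F [0.8 0.5 0.2] T [ 0.01 -0.05 -0.01] w 0.0559 g 0.0 q [-0.82  0.22  1.75 -0.    1.18 -0.53]
cm [-0.08 -0.19  8.86] rv [0.    0.    0.003]
cm [-0.08 -0.19 14.06] rv [0.    0.    0.003]
```

View pics/pc.png

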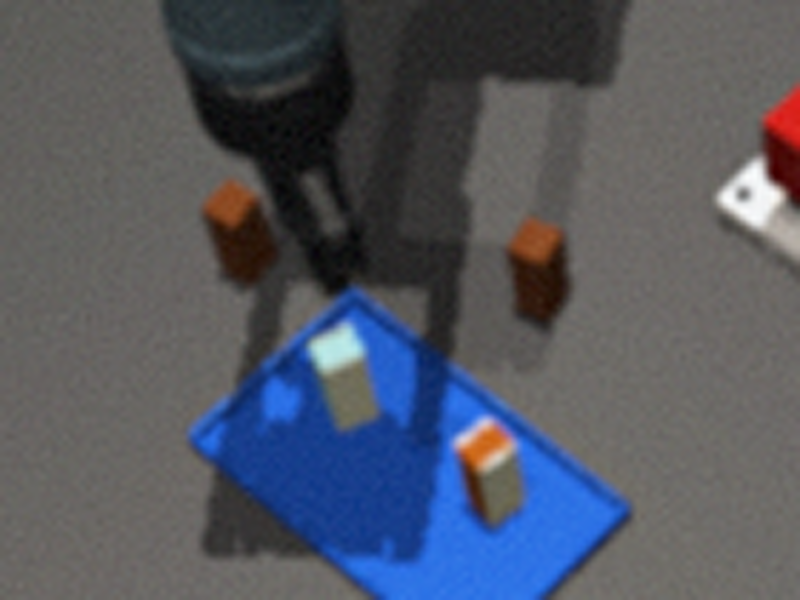

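The clear cell stands untouched at (345,375) in the crop, with its frosted face toward +x (lower right) and the amber cell well away at (490,475). I'll descend.

>>> jog_arm(
  series=[
    [[-0.1, -0.2, 4.5, 0, 0, 0, -0.3], [-0.1, -0.2, 9, 0, 0, 0, -0.3], [-0.1, -0.2, 12, 0, 0, 0, -0.3], [-0.1, -0.2, 14, 0, 0, 0, -0.3], [-0.1, -0.2, 14, 0, 0, 0, -0.3]],
  ],
)

```text
time_s: 12.15
eef_pos: [0.4094, -0.2787, 0.0472]
tcp_rot: [-2.512, -1.881, 0.001]
contact_force: [-0.8, -0.5, 0.6]
width: 0.0555
grasp_force: 0.0
```

>>> jog_arm(
  series=[
    [[0, 0, 0, 0, 0, 0, 0.1], [0, 0, 0, 0, 0, 0, 0.3], [0, 0, 0, 0, 0, 0, 0.5], [0, 0, 0, 0, 0, 0, 1], [0, 0, 0, 0, 0, 0, 1]],
  ],
)

```text
time_s: 12.78
eef_pos: [0.4107, -0.2801, 0.0495]
tcp_rot: [2.513, 1.881, 0.0]
contact_force: [-0.8, 1.6, 6.9]
width: 0.0233
grasp_force: 59.3
```

```bash
python3 - <<'E'
from h import *
go()
E
```

```text
t 12.78 pos [ 0.4107 -0.2801  0.0495] yaw y -16.4 F [-0.8  1.6  6.9] T [0.08 0.07 0.05] w 0.0233 g 59.3 q [-0.82  0.4   1.9   0.    0.84 -0.54]
```

>>> jog_arm(
  series=[
    [[0, 0, -3, 0, 0, 0, 1], [0, 0, -8, 0, 0, 0, 1], [0, 0, -14, 0, 0, 0, 1], [0, 0, -19, 0, 0, 0, 1], [0, 0, -20, 0, 0, 0, 1]],
  ],
)

```text
time_s: 13.4
eef_pos: [0.4113, -0.2807, 0.2524]
tcp_rot: [2.509, 1.878, 0.001]
contact_force: [0.4, -0.2, -1.4]
width: 0.0236
grasp_force: 58.9
```

```bash
python3 - <<'E'
from h import *
go(([.4953,.1215,.25],YT))
E
```

```text
t 13.4 pos [ 0.4113 -0.2807  0.2524] yaw y -16.4 F [ 0.4 -0.2 -1.4] T [-0.03  0.04 -0.03] w 0.0236 g 58.9 q [-0.82  0.16  1.65  0.    1.32 -0.54]
cm [40.96 -3.28  0.06] rv [ 0.006  0.005 -0.399]
```

>>> jog_arm(
  series=[
    [[4, -0.3, 0, 0, 0, -0.05, 1], [9, -0.7, 0, 0, 0, -0.1, 1], [14, -1.1, 0, 0, 0, -0.17, 1], [19, -1.5, 0, 0, 0, -0.24, 1], [24, -1.9, 0, 0, 0, -0.31, 1]],
  ],
)

```text
time_s: 14.02
eef_pos: [0.4589, -0.0421, 0.2471]
tcp_rot: [-2.191, -2.249, 0.001]
contact_force: [1.5, -0.0, -0.6]
width: 0.0232
grasp_force: 58.8
```

```bash
python3 - <<'E'
from h import *
go(([.4953,.1215,.25],YT))
E
```

```text
t 14.03 pos [ 0.4589 -0.0421  0.2471] yaw y 1.5 F [ 1.5 -0.  -0.6] T [-0.02 -0.05  0.02] w 0.0232 g 58.8 q [-0.33  0.1   1.74  0.    1.31 -0.36]
cm [16.26  4.07 -0.28] rv [-0.002 -0.001 -0.087]
```

>>> jog_arm(
  series=[
    [[5, 1.2, 0, 0, 0, -0.03, 1], [10, 2.5, 0, 0, 0, -0.06, 1], [14, 3.5, 0, 0, 0, -0.087, 1], [16.2, 4.1, 0, 0, 0, -0.087, 1], [16.2, 4.1, 0, 0, 0, -0.087, 1]],
  ],
)

```text
time_s: 14.65
eef_pos: [0.4959, 0.1204, 0.2469]
tcp_rot: [-2.09, -2.343, 0.002]
contact_force: [-0.7, -1.2, 0.3]
width: 0.0231
grasp_force: 58.9
```

```bash
python3 - <<'E'
from h import *
acc={}
for k in range(4):
  for c in("scene","top"):
    a=arm.snapshot(c)
    for n in ["beam_spot","flap_hinge","cell_mid","flap_grip"]:
        for d in arm.pinpoint(c,n):
            p=w(c,d["xyz"])
            if np.linalg.norm(p[:2]-[.54,.12])>(.09): continue
            if n=="cell_mid" and (p[2]<.15 or p[2]>.3): continue
            acc.setdefault((n,c),[]).append(p);break
for k,v in acc.items(): print(k,np.round(np.mean(v,0),4),np.round(np.std(v,0),4),len(v))
go(([.4953,.1215,.0985],YT))
E
```

```text
('beam_spot', 'scene') [0.4963 0.1212 0.0872] [0.0012 0.0005 0.0012] 4
('flap_hinge', 'scene') [0.5511 0.1291 0.1013] [0.0017 0.0005 0.0004] 4
('cell_mid', 'scene') [0.4994 0.1186 0.2366] [0.001  0.001  0.0012] 4
('flap_grip', 'scene') [0.6197 0.1373 0.0983] [0.0009 0.0019 0.0006] 4
('flap_hinge', 'top') [0.548  0.1302 0.1016] [0.002  0.0008 0.0008] 4
('beam_spot', 'top') [0.4954 0.1228 0.0873] [0.001  0.0011 0.0009] 3
t 16.65 pos [0.4966 0.1191 0.2483] yaw y 6.4 F [-0.5  0.6 -0.8] T [ 0.01  0.06 -0.02] w 0.0236 g 58.9 q [ 0.02  0.19  1.63  0.    1.33 -0.09]
cm [ 0.25 -0.1  14.98] rv [ 0.    -0.    -0.002]
```

>>> jog_arm(
  series=[
    [[0.2, -0.2, 4, 0, 0, 0, 1], [0.2, -0.2, 8, 0, 0, 0, 1], [0.2, -0.2, 12, 0, 0, 0, 1], [0.2, -0.2, 14.5, 0, 0, 0, 1], [0.2, -0.2, 15, 0, 0, 0, 1]],
  ],
)

```text
time_s: 17.27
eef_pos: [0.4932, 0.1208, 0.0967]
tcp_rot: [-2.093, -2.339, 0.004]
contact_force: [0.0, -1.1, -0.0]
width: 0.0235
grasp_force: 59.0
```

>>> jog_arm(
  series=[
    [[0, 0, 0, 0, 0, 0, 1], [0, 0, 0, 0, 0, 0, 1]],
  ],
)

```text
time_s: 17.52
eef_pos: [0.4955, 0.1209, 0.0996]
tcp_rot: [2.094, 2.34, 0.003]
contact_force: [-0.1, 0.0, -1.1]
width: 0.0236
grasp_force: 59.0
```

```bash
python3 - <<'E'
from h import *
acc={}
for k in range(4):
  for c in("scene","top"):
    a=arm.snapshot(c)
    for n in ["beam_spot","cell_mid","tester","flap_grip"]:
        for d in arm.pinpoint(c,n):
            p=w(c,d["xyz"])
            if np.linalg.norm(p[:2]-[.5,.12])>(.05 if n!="flap_grip" else .15): continue
            acc.setdefault((n,c),[]).append(p);break
    if k==0 and c=="scene": cv2.imwrite("pics/end.png",cv2.resize(a[90:210,200:360],(800,600),interpolation=cv2.INTER_CUBIC))
for k,v in acc.items(): print(k,np.round(np.mean(v,0),4),np.round(np.std(v,0),4),len(v))
go(([.4953,.1215,.0985],YT))
E
```

```text
('beam_spot', 'scene') [0.496  0.1209 0.0856] [0.0018 0.0023 0.0012] 4
('cell_mid', 'scene') [0.497  0.1192 0.078 ] [0.0004 0.0012 0.0157] 4
('tester', 'scene') [ 4.955e-01  1.221e-01 -4.000e-04] [0.0017 0.0007 0.0004] 4
('flap_grip', 'scene') [0.6207 0.1368 0.0994] [0.0012 0.0007 0.001 ] 4
('beam_spot', 'top') [0.4949 0.122  0.0873] [0.0008 0.0012 0.001 ] 4
('tester', 'top') [ 0.4938  0.1239 -0.0006] [0.001  0.0012 0.0004] 4
t 19.52 pos [0.4944 0.1208 0.0983] yaw y 6.4 F [ 1.4 -0.6 -1.5] T [ 0.04  0.04 -0.  ] w 0.0231 g 59.0 q [ 0.02  0.34  1.83  0.    0.97 -0.09]
cm [ 0.06  0.1  -0.02] rv [-0.    -0.    -0.002]
```

View pics/end.png

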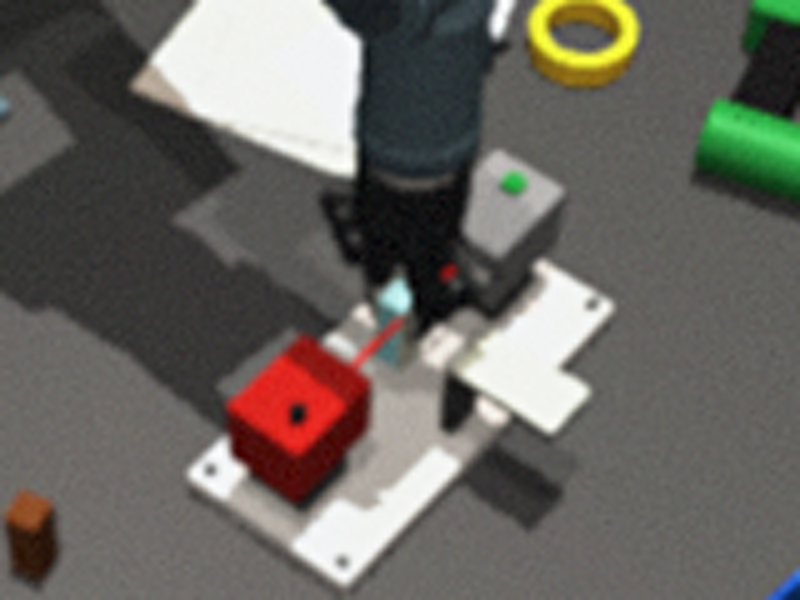

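The picture shows the beam entering the clear cell at about (400,320), midway between the heads. The flap lies flat with its white face up at (530,380). The cell is within about 1 mm of the beam spot and still, so I'm handing in.

```bash
python3 -c "
from station import arm
print(arm.finish_job())"
```

```text
the job is handed in; nothing more can be done
None
```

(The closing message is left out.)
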